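# Lock a culture dish under the hold-down bar

### The arm

A 6-joint arm with a two-finger parallel gripper is mounted at the origin on a cart in front of the work surface, level with it; the furniture and walls round the work are solid. World frame = base frame: x ahead of the robot, y to its left, z up, the work surface at z = 0. Lengths are in m, angles in rad, forces in N, time in s.
With the tool pointing down it reaches from about 0.275 to 0.75 m from the base axis. Payload 10.2 kg.
Tool frame: the origin (TCP) lies midway between the tips of the shut fingers; the grasp point (between the pads) lies 19 mm behind it (bot.hold_point_z is the distance from the TCP to the grasp point, in m); z points along the fingers, y is the line along which they close (so a half turn about z gives the same grasp; the last joint's range is limited). The gripper opens to 88 mm and grips with 3 to 60 N. Pads are 18 mm wide; open, the fingers measure 123 mm over their backs; the gripper's body (75 mm by 187 mm) begins 45 mm behind the grasp point.
Start: joints at [-1.561, 0.313, 1.498, -0, 1.331, -0.223], TCP at [0.121, -0.511, 0.239] pointing down, gripper open.
Joint ranges: [-2.94, 2.94], [-0.97, 2.17], [0.19, 2.56], [-1.23, 4.37], [0.02, 3.11], [-2.88, 2.88]. Speed limits (rad/s): [2.39, 2.39, 3.01, 3.14, 3.14, 3.14].

### API

Orientations are given as a rotation vector (axis times angle).
In Python, from workcell import bot, set_gripper, viewer gives the robot as it stands. Calls block until the motion is done:
- bot.move_ptp(position, orientation): joint-space move of the TCP to a pose.
- bot.servo_line(position, rate=0.15, rot=None, until_force=None): straight line of the TCP; rot=None keeps the orientation; rate is the mean speed in m/s. With until_force (N) it stops when the force on the tool has changed by that much, and returns True; else False.
- bot.move_j(angles): joint-space move.
- set_gripper(opening, force=None): finger opening in m; force is the grip in N (None keeps the last); returns when the fingers have stopped.
- bot.sleep(seconds).
- bot.ik(position, orientation): joint angles nearest the present ones, or None.
- bot.get_obs(): the state.
- viewer.grab_frame(name): name is "scene" or "top" or "wrist"; returns the picture (420x560x3 uint8, red, green, blue); there is no depth.
- viewer.camera_info(name): a dict with "fx", "fy", "cx", "cy" (pixels), "R" (3x3) and "t" (3): a world point X has camera coordinates R X + t. Camera axes: x right, y down, z forward; pixel columns grow to the right and rows downward; lengths in m; the calibration is good to about 2 mm. A picture is of the moment at which its call begins: read the wrist's pose just before it. camera_info takes no time and is no camera call; for the wrist camera it gives the pose at the moment of the call.
A pose or a line that the arm cannot do raises bot.IKError and nothing moves.
- bot.hand_in(): hands the job in; it is judged then, once.
The state is a dict: "clock": time; "joint_positions": joint angles; "joint_vel": joint speeds; "joint_torque": joint torques, N m; "tool_pos": TCP position; "tool_rot": TCP orientation; "wrist_force": force on the tool from outside, world axes, zero at the start; "moment": the same for the moment, N m; "gripper_width": finger opening in m; "grasp_force": force on a finger pad.
Only numpy, scipy, OpenCV 4.12 (cv2) and the standard library are available. Lean on these libraries where they do the work, as an engineer would, in place of code of your own. Each camera call takes 0.05 s, during which the arm holds its last target. There are 200 camera calls.

### The job

Put the culture dish the right way up, flat in the ring on the aluminium platform, and let go of it. Then turn the hold-down bar by its knob across the dish, so that it rides up over the keeper's ramp and drops fully down into the notch, without jamming it hard against the keeper or the dish, and leave it there. Do not disturb the timer, forceps and beaker.

Things in the scene. Friction and masses are not known exactly. Their poses are not given: they have to be found in the camera images.
- petri_1: Clear round petri dish with its lid on, 62 mm across, 14 mm high, cream filling, loose on the worktop at the start, 20 g. Origin: centre of its underside; z up. Can be taken across its diameter from above by the lower or upper part of its side.
- platform: Fixed aluminium plate, 115 x 165 mm, top 12 mm above the worktop; x -70 to 45, y -30 to 135 mm from its origin, which lies on the post's vertical axis at worktop height. A grey locating ring, 67 mm inside, 3 mm high, is centred at x 0, y 58 mm. Beyond the ring, 96 to 118 mm from the post axis, is the steel keeper (cam block), clamped at an angle that is not measured: see bar.
- seat (a point): Centre of the locating ring, on the plate's top face (12 mm above the worktop): where the dish's origin belongs. Axes as the platform's.
- post: Fixed post of the hold-down bar, 22 mm across, 64 mm high; origin and axes as platform. The bar is steel, 149 mm long from the post axis, 10 mm wide, 8 mm thick; underside 29 mm above the worktop when down, 3 mm over a seated dish. A round follower under it, 10 mm across, 95 to 118 mm from the axis, lowest point at 24 mm, rides on the keeper; nothing else of the bar touches the keeper.
- bar (a joint): Turn of the bar about the post, rad. 0: it points along the platform's -x; grows clockwise from above; at pi/2 it points along the platform's +y, across the dish. Starts -0.25 to 0.15 and turns easily apart from the cam (some 3 to 8 N at the knob on the ramp). The keeper's notch lies anywhere from 1.44 to 1.70, different each time, to be found by feel or sight; its ramp begins about 0.4 before the notch.
- bar_lift (a joint): Height of the bar above its lowest position, 0 to 0.014 m. A spring (3 to 4 N) and its weight push it down; pushed round, it rises by itself if the knob is free to rise. Keeper, in the closing direction: ramp 30 mm long rising to 0.008 to 0.009 here, 6 mm crest, then a notch 13 mm wide where the bar drops back to 0, then a rigid end wall that it cannot pass.
- knob (a point): Axis of the bar's upright black knob, 140 mm from the post axis, at mid height (60 mm above the worktop when the bar is down). The knob is 16 mm across and stands from 37 to 80 mm above the worktop; it rises with the bar by up to 9 mm on the cam. Grippy fingers pressed on it hold it down: let them go up with it on the ramp, or the bar jams. Keep the push on it below about 12 N.
- timer: Bystander: flat white laboratory timer, 62 x 62 x 18 mm, loose. Origin: centre of its underside.
- forceps: Bystander: steel forceps, 122 mm long, 8 mm high, lying loose. Origin: centre of its underside.
- beaker: Bystander: glass beaker, 52 mm across, 68 mm high, loose. Origin: centre of its underside.
Not all that is in view belongs to the job. What is shaped like the petri_1 but yellow is not meant.

How it is judged:
By the outcome, as a careful person would: the job done as asked, in the order asked, and still so for the second after the job is handed in, with the robot touching nothing.
It also fails if it takes over 69 s, if anything falls off the work surface, if the arm or the gripper's body presses on something with over 40 N, if the wrist force passes 120 N, or if a joint passes its speed limit or range.

## Working session

There is one attempt and no reset: what is moved stays moved. The work goes in short steps, each a Python script; the robot and the scene stay as the last script left them, time stands still between calls to the robot, and variables do not carry over. Pictures are saved under pics/ and viewed, at most 12 in all, crops included, and the job is handed in when it is done.

```bash
mkdir -p pics; ls; python3 - <<'E'
from workcell import bot,viewer
import cv2,numpy as np
for n in ("scene","top"):
    f=viewer.grab_frame(n); cv2.imwrite(f"pics/{n}0.png",f[:,:,::-1])
    c=viewer.camera_info(n); print(n,{k:np.round(v,3).tolist() for k,v in c.items()})
print(bot.get_obs()["clock"],bot.hold_point_z, bot.get_obs()["tool_rot"])
E
```

```text
pics
scene {'fx': 380.874, 'fy': 380.874, 'cx': 286.066, 'cy': 208.604, 'R': [[0.907, -0.42, -0.005], [-0.168, -0.352, -0.921], [0.386, 0.836, -0.39]], 't': [-0.569, 0.09, 0.864]}
top {'fx': 482.275, 'fy': 482.275, 'cx': 279.514, 'cy': 206.35, 'R': [[0.01, -1.0, -0.024], [-0.996, -0.008, -0.083], [0.083, 0.024, -0.996]], 't': [-0.185, 0.518, 1.317]}
0.1 0.0187 [-3.11921775e+00 -3.64731421e-01 -1.58867928e-04]
```

View pics/top0.png

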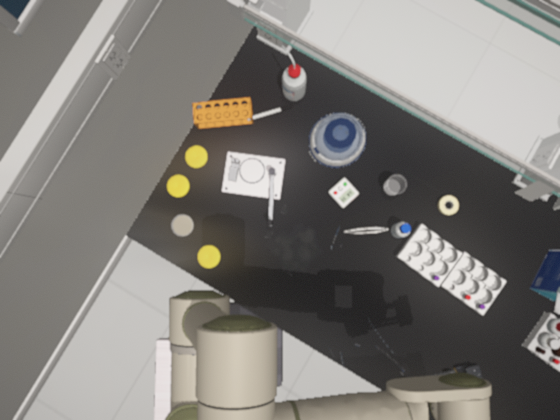

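View pics/scene0.png

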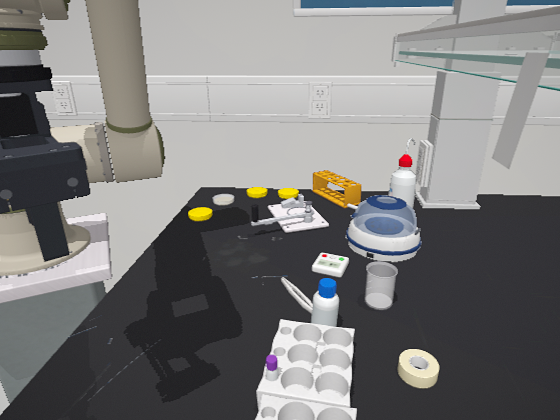

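The top view shows four disc-shaped candidates: cream (182,225), and yellow at (196,157), (178,186) and (209,257). The description fits the cream one. The platform is at (253,175), with the bar pointing down the picture to its knob at about (270,217). Next I'll measure these and check a close crop.

```bash
cat > h.py <<'E'
import numpy as np, cv2
from workcell import bot,set_gripper,viewer
from scipy.spatial.transform import Rotation as Ro
def ray(n,uv,z,c=None):
    c=c or viewer.camera_info(n); R=np.array(c["R"]);t=np.array(c["t"]); C=-R.T@t
    d=R.T@np.array([(uv[0]-c["cx"])/c["fx"],(uv[1]-c["cy"])/c["fy"],1]); return C+d*(z-C[2])/d[2]
def proj(n,X,c=None):
    c=c or viewer.camera_info(n); p=np.array(c["R"])@X+np.array(c["t"]); return np.array([c["fx"]*p[0]/p[2]+c["cx"],c["fy"]*p[1]/p[2]+c["cy"]])
def down(a):  # tool down, finger closing line (tool y) at world angle a
    y=np.array([np.cos(a),np.sin(a),0]); z=np.array([0,0,-1.]); x=np.cross(y,z)
    return Ro.from_matrix(np.c_[x,y,z]).as_rotvec()
def blob(mask,near):
    n,l,s,c=cv2.connectedComponentsWithStats(mask.astype(np.uint8)); 
    i=1+np.argmin([np.hypot(*(c[k]-near))+(1e3 if s[k,4]<30 else 0) for k in range(1,n)]); return c[i],s[i],l==i
E
python3 - <<'E'
from h import *
f=cv2.imread("pics/top0.png"); g=f.astype(int)
print("dish px",f[225,182],f[257,209],f[170,230])
c,s,m=blob(g.min(2)*0+(g[:,:,0]>80)*(g[:,:,2]>110),np.array([182,225])); print(c,s,"dish",ray("top",c,0.010))
for p in [(196,157),(178,186),(209,257)]:
    c,s,m=blob((g[:,:,2]>150)&(g[:,:,0]<80),np.array(p)); print("yel",c,s[4],ray("top",c,0.01))
c,s,m=blob(g.min(2)>150,np.array([253,175]));print("plate",c,s)
h=max(cv2.findContours(m.astype(np.uint8),0,2)[0],key=cv2.contourArea); r=cv2.boxPoints(cv2.minAreaRect(h)); print(r)
for p in r: print(ray("top",p,0.012))
for p in [(270,217),(271,170),(252,171),(344,193),(367,230),(395,185)]: print(p,ray("top",p,0.04))
a=cv2.resize(f[140:280,160:300],(600,600)[:2],interpolation=cv2.INTER_CUBIC)
cv2.imwrite("pics/crop1.png",a)
E
```

```text
dish px [163 180 189] [ 92 207 223] [199 200 202]
[182.03030303 225.02331002] [171 214  23  23 429] dish [0.46616366 0.09207843 0.01      ]
yel [205.13245033 120.56953642] 151 [0.76388548 0.03415516 0.01      ]
yel [169.96774194 186.19354839] 31 [0.57521576 0.12921122 0.01      ]
yel [169.96774194 186.19354839] 31 [0.57521576 0.12921122 0.01      ]
plate [253.50953137 176.20333598] [ 222  151   64   69 2518]
[[217.94003 211.42001]
 [226.70004 150.1    ]
 [285.50003 158.5    ]
 [276.74002 219.82   ]]
[ 0.50501956 -0.00815197  0.012     ]
[ 0.67872145 -0.02930266  0.012     ]
[ 0.65573587 -0.19547111  0.012     ]
[ 0.48301987 -0.1727202   0.012     ]
(270, 217) [ 0.48899931 -0.15509759  0.04      ]
(271, 170) [ 0.6183648 -0.1562918  0.04     ]
(252, 171) [ 0.61524249 -0.1040445   0.04      ]
(344, 193) [ 0.55635036 -0.35623801  0.04      ]
(367, 230) [ 0.45610702 -0.41823169  0.04      ]
(395, 185) [ 0.57934224 -0.49476487  0.04      ]
```

View pics/crop1.png

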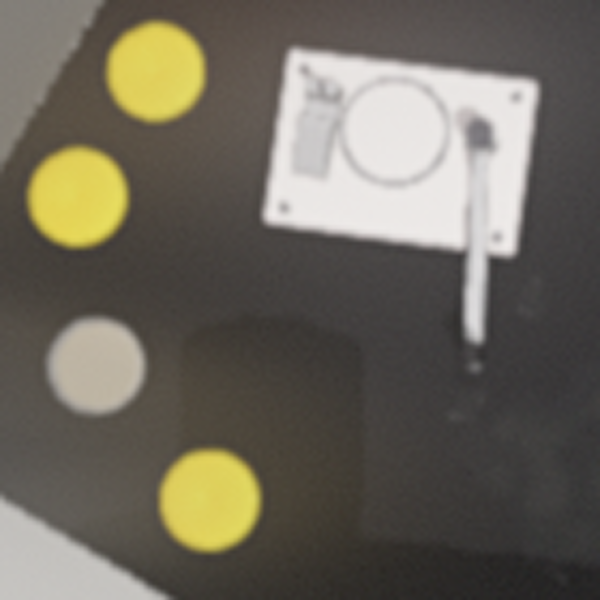

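The crop confirms it: the cream dish is at (97,366) and the three others are clearly yellow. In the plate, the ring is at (395,132), the keeper on the left at (320,130), and the post at (478,130). The knob is at (474,350). I'll fit the platform pose from its corners, then look from the wrist.

```bash
cat >> h.py <<'E'
def fit(L,W): # 2D rigid: W = R(th) L + t
    L=np.array(L);W=np.array(W); l=L-L.mean(0); w=W-W.mean(0)
    th=np.arctan2((l[:,0]*w[:,1]-l[:,1]*w[:,0]).sum(),(l*w).sum()); R=np.array([[np.cos(th),-np.sin(th)],[np.sin(th),np.cos(th)]])
    t=W.mean(0)-R@L.mean(0); return th,R,t,np.abs(W-(L@R.T+t)).max()
E
python3 - <<'E'
from h import *
cr=np.array([(289,47),(540,80),(515,256),(263,222)])*140/600+[160,140]-.4
W=[ray("top",p,0.012)[:2] for p in cr]
th,R,t,e=fit([(.045,.135),(.045,-.03),(-.07,-.03),(-.07,.135)],W); print(th,t,e,"seat",R@[0,.058]+t)
print("ring seen",ray("top",np.array((395,132))*140/600+[160,140]-.4,.015))
k=ray("top",np.array((474,350))*140/600+[160,140]-.4,.07)[:2]; print("knob",k,R.T@(k-t))
bot.move_ptp([.40,.06,.17],down(th))
c=viewer.camera_info("wrist");f=viewer.grab_frame("wrist");cv2.imwrite("pics/w1.png",f[:,:,::-1])
Rc=np.array(c["R"]);print("cam",-Rc.T@c["t"],Rc[2],c["fx"]);o=bot.get_obs();print(o["clock"],o["tool_pos"],o["joint_positions"],proj("wrist",np.array([.466,.092,.007]),c))
E
```

```text
-0.12708007366409638 [ 0.61461258 -0.15917202] 0.0011125239634412476 seat [ 0.6219634  -0.10163972]
ring seen [ 0.62086818 -0.10129126  0.015     ]
knob [ 0.47580178 -0.15708597] [-0.13795584 -0.01552341]
cam [0.41023421 0.13960837 0.31578058] [-0.04063889 -0.31171962 -0.94930467] 355.51331251732614
2.4333 [0.40024559 0.05947976 0.17004657] [-1.43965177e-01  1.22239514e-01  1.93111254e+00 -5.90930765e-05
  1.08807253e+00 -1.57299227e-02] [354.14277228 135.30708906]
```

View pics/w1.png

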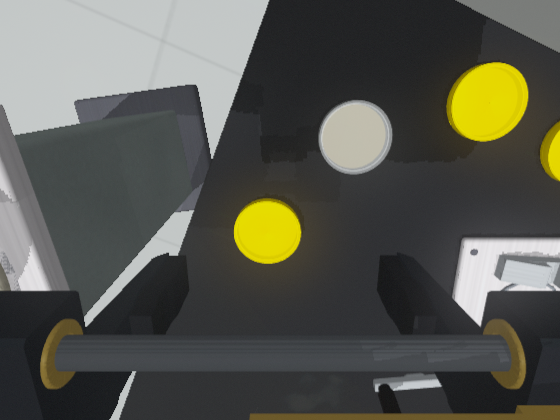

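The wrist view shows the cream dish at (355,137) and the projection agrees (354,135), so the calibration is good. Next is a tilted close view to see which side the lid is on.

```bash
python3 - <<'E'
from h import *
th=-.127
for a in (45,35,25):
    o=(Ro.from_rotvec(np.deg2rad(-a)*np.array([np.cos(th),np.sin(th),0]))*Ro.from_rotvec(down(th))).as_rotvec()
    p=np.array([.466,.09,.10])
    if bot.ik(p,o) is not None: break
print(a)
bot.move_ptp(p,o)
c=viewer.camera_info("wrist");f=viewer.grab_frame("wrist")
Rc=np.array(c["R"]);print("cam",-Rc.T@c["t"],Rc[2]);u=proj("wrist",np.array([.466,.092,.007]),c).astype(int);print(u,bot.get_obs()["clock"])
x0=max(u[0]-100,0);y0=max(u[1]-75,0)
cv2.imwrite("pics/w2.png",cv2.resize(f[y0:y0+150,x0:x0+200,::-1],(800,600),interpolation=cv2.INTER_CUBIC))
cv2.imwrite("pics/w2full.png",f[:,:,::-1])
E
```

```text
45
cam [0.48605686 0.24822607 0.145704  ] [-0.11505239 -0.88525698 -0.45064734]
[283 111] 3.2417
```

View pics/w2.png

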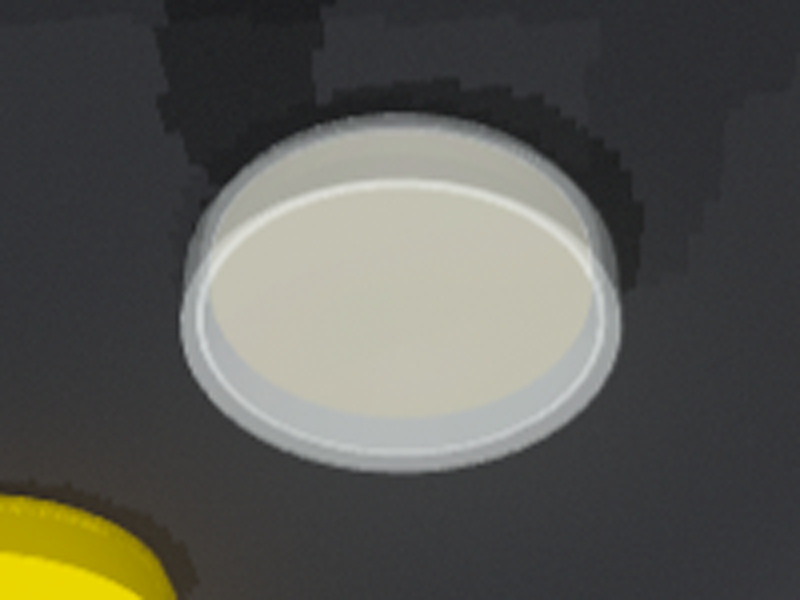

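The picture is upside down in world terms: world up is image down, as the visible side of the yellow dish shows. The bright lid rim (crop centre (402,317)) is therefore the top. It is the widest part, with an air gap under it, and the cream sits low. The dish is already the right way up. I'll refine its centre and grasp it.

```bash
python3 - <<'E'
from h import *
th=-.127
d=ray("wrist",(283.4,115.2),.014)[:2]; print("rim centre",d)
g=cv2.imread("pics/w2full.png").astype(int)
d=(d+np.array([.466,.092]))/2 if np.hypot(*(d-[.466,.092]))<.004 else d
o=down(th)
bot.move_ptp([*d,.07],o)
set_gripper(.088)
print(bot.servo_line([*d,.005],rate=.08,until_force=6))
set_gripper(.04,force=10)
s=bot.get_obs();print(s["gripper_width"],s["grasp_force"],s["tool_pos"],s["clock"])
bot.servo_line([*d,.10],rate=.12)
s=bot.get_obs();print(s["gripper_width"],s["grasp_force"],s["wrist_force"])
c=viewer.camera_info("wrist");f=viewer.grab_frame("wrist");cv2.imwrite("pics/w3.png",f[:,:,::-1])
T=Ro.from_rotvec(s["tool_rot"]).as_matrix();hp=np.array(s["tool_pos"])-np.array([0,0,1])*0
print("expected top centre px",proj("wrist",hp+[0,0,.009],c),s["clock"])
E
```

```text
rim centre [0.46693148 0.09571295]
False
0.05667629250072089 10.007643077333341 [0.46650625 0.09384795 0.00509497] 5.7333
0.05662578948711998 9.994125129596796 [ 0.02332861 -0.52718222 -1.06929062]
expected top centre px [283.57032588 281.09255732] 6.675
```

View pics/w3.png

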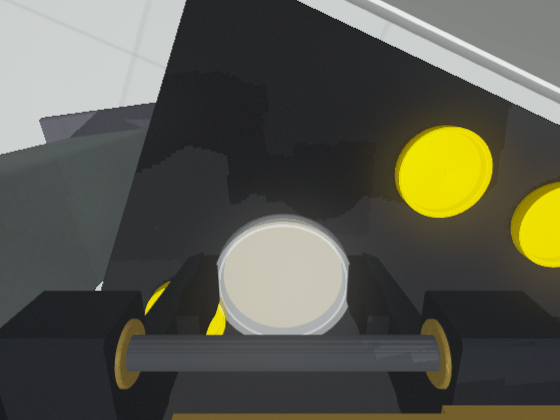

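The dish is held level and centred: its silhouette spans x 218–349 and the rim centre is at about (283,281), matching the expected position. Next I'll look at the platform from close up while carrying it.

```bash
python3 - <<'E'
from h import *
th=-.127;R=np.array([[np.cos(th),-np.sin(th)],[np.sin(th),np.cos(th)]]);t=np.array([.6146,-.1592])
o=down(th); p=R@[0,-.03]+t
bot.move_ptp([*p,.14],o)
c=viewer.camera_info("wrist");f=viewer.grab_frame("wrist");np.savez("w4.npz",f=f,**c)
print(bot.get_obs()["clock"])
for L in [(0,.058,.015),(0,.058+.0335,.015),(0.0335,.058,.015),(-.0335,.058,.015),(.045,.135,.012),(-.07,.135,.012),(0,0,.064)]:
    q=R@L[:2]+t; print(L,proj("wrist",np.array([*q,L[2]]),c))
cv2.imwrite("pics/w4.png",cv2.resize(f[:,:,::-1],(800,600),interpolation=cv2.INTER_CUBIC))
E
```

```text
7.9917
(0, 0.058, 0.015) [283.93032602  77.52391392]
(0, 0.0915, 0.015) [284.014859    25.82246106]
(0.0335, 0.058, 0.015) [330.65259607  77.55070314]
(-0.0335, 0.058, 0.015) [237.22065982  77.49713192]
(0.045, 0.135, 0.012) [352.61417982 -46.68227144]
(-0.07, 0.135, 0.012) [177.6357426 -46.7198335]
(0, 0, 0.064) [283.94611579 172.23565194]
```

View pics/w4.png

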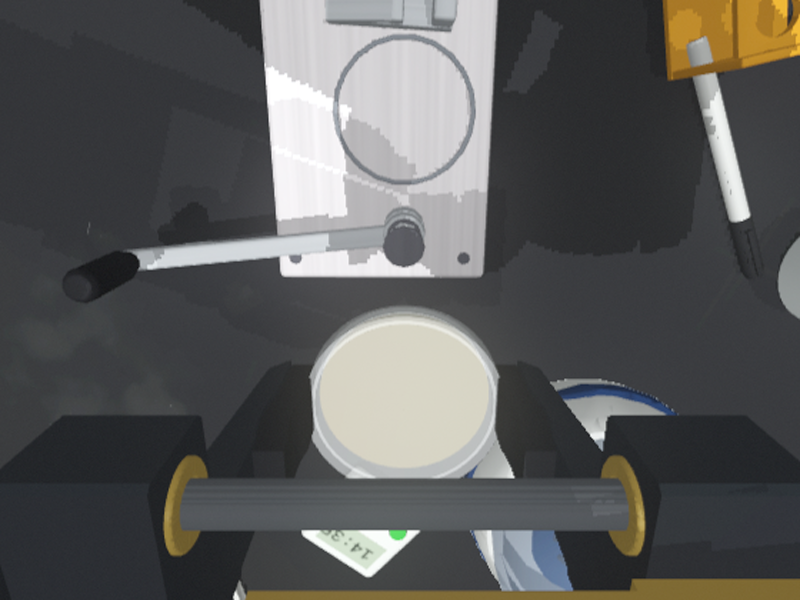

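The ring centre is at crop (405,109), i.e. (283.3,76.3) in the full picture, about 0.6 mm from the prediction. The bar points slightly behind −x, with the knob at (100,275). The keeper, cut off at the top, shows notch edges at x≈403–430, so the notch is near 1.62 rad. Placing the dish now.

```bash
python3 - <<'E'
from h import *
th=-.127;R=np.array([[np.cos(th),-np.sin(th)],[np.sin(th),np.cos(th)]]);t=np.array([.6146,-.1592])
z=np.load("w4.npz");c={k:z[k] for k in z.files if k!="f"}
s=ray("wrist",(283.4,76.3),.015,c)[:2];print("seat",s,R@[0,.058]+t)
s=(s+R@[0,.058]+t)/2
bot.move_ptp([*s,.07],down(th))
print(bot.servo_line([*s,.0172],rate=.05,until_force=3)); o=bot.get_obs();print(o["tool_pos"],o["wrist_force"])
set_gripper(.080)
bot.servo_line([*s,.10],rate=.12)
b=s-R@[0,.075]
bot.servo_line([*b,.14],rate=.2)
c=viewer.camera_info("wrist");f=viewer.grab_frame("wrist")
print(bot.get_obs()["clock"], proj("wrist",np.array([*s,.026]),c))
cv2.imwrite("pics/w5.png",cv2.resize(f[0:210,140:420,::-1],(800,600),interpolation=cv2.INTER_CUBIC))
E
```

```text
seat [ 0.62167257 -0.10079937] [ 0.62194621 -0.10166711]
True
[ 0.62156047 -0.10113499  0.01707358] [-0.15294167  0.22781709  5.80081862]
11.5583 [284.45643461  96.06121983]
```

View pics/w5.png

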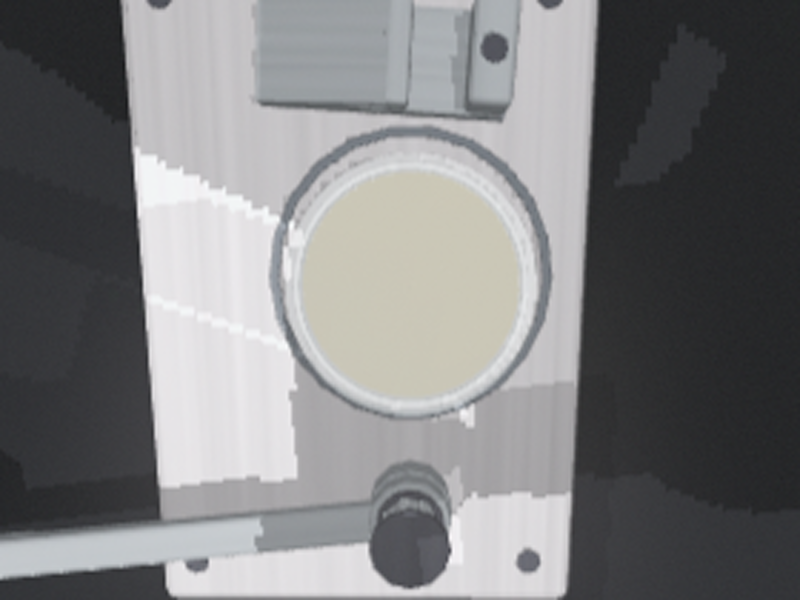

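The dish lies inside the ring, with its top centred at (412,285) and slightly shifted by parallax. The keeper's ramp runs from x 255 to 388, the crest to 412, the notch from 412 to 468, and then the wall. I'll compute the notch and knob angles, straddle the knob loosely, and check that the whole arc is reachable.

```bash
cat >> h.py <<'E'
TH=-.127;RP=np.array([[np.cos(TH),-np.sin(TH)],[np.sin(TH),np.cos(TH)]])
T0=np.array([.6217,-.1012])-RP@[0,.058]
def phi(w): q=RP.T@(np.array(w)[:2]-T0); return np.arctan2(q[1],-q[0]),np.hypot(*q)
def pose(ph,z,r=.14): 
    p=RP@[-r*np.cos(ph),r*np.sin(ph)]+T0; return np.array([*p,z]),down(TH+np.pi/2-ph)
E
python3 - <<'E'
from h import *
for u,z in ((412,.033),(412,.024),(468,.033),(468,.024),(440,.024),(255,.024)):
    for v in (5,60,100): print(u,v,z,np.round(phi(ray("wrist",(u*.35+140,v*.35),z)),3))
z=np.load("w4.npz");c={k:z[k] for k in z.files if k!="f"}
print("knob",phi(ray("wrist",(80/1.4286,285/1.4286),.08,c)), phi((.4758,-.1571)))
for a in np.arange(-.2,1.75,.3): 
    q=bot.ik(*pose(a,.055)); print(round(a,2),None if q is None else np.round(q,2))
E
```

```text
412 5 0.033 [1.568 0.115]
412 60 0.033 [1.568 0.105]
412 100 0.033 [1.568 0.096]
412 5 0.024 [1.568 0.117]
412 60 0.024 [1.568 0.106]
412 100 0.024 [1.568 0.098]
468 5 0.033 [1.674 0.116]
468 60 0.033 [1.687 0.105]
468 100 0.033 [1.698 0.097]
468 5 0.024 [1.676 0.118]
468 60 0.024 [1.69  0.107]
468 100 0.024 [1.701 0.098]
440 5 0.024 [1.622 0.117]
440 60 0.024 [1.629 0.106]
440 100 0.024 [1.635 0.098]
255 5 0.024 [1.272 0.123]
255 60 0.024 [1.238 0.112]
255 100 0.024 [1.208 0.104]
knob (np.float64(-0.09911391636429055), np.float64(0.13871449197535923)) (np.float64(-0.11521532192455605), np.float64(0.13856340671045303))
-0.2 [-0.57  0.5   1.77  0.    0.88 -2.22]
0.1 [-0.5   0.48  1.79 -0.    0.87 -1.84]
0.4 [-0.41  0.49  1.77  0.    0.87 -1.46]
0.7 [-0.33  0.53  1.71 -0.    0.9  -1.08]
1.0 [-0.27  0.59  1.61 -0.    0.95 -0.71]
1.3 [-0.23  0.66  1.48 -0.    1.01 -0.37]
1.6 [-0.22  0.74  1.33 -0.    1.07 -0.06]
```

The notch is at about 1.63 and the ramp starts at about 1.23. All poses are reachable. First I'll straddle the knob and sweep freely to just before the ramp.

```bash
python3 - <<'E'
from h import *
p,o=pose(-.105,.13); bot.move_ptp(p,o); set_gripper(.045)
p,o=pose(-.105,.050); print("hit",bot.servo_line(p,rate=.1,until_force=4)); 
set_gripper(.026,force=5); s=bot.get_obs(); print(s["gripper_width"],s["clock"],s["wrist_force"])
f0=np.array(s["wrist_force"])
for a in list(np.arange(0.05,1.16,.15)):
    p,o=pose(a,.050); h=bot.servo_line(p,rate=.09,rot=o,until_force=10)
    s=bot.get_obs(); print(round(a,2),h,np.round(np.array(s["wrist_force"])-f0,2),np.round(phi(s["tool_pos"]),3))
    if h: break
f=viewer.grab_frame("wrist");print(s["clock"]);cv2.imwrite("pics/w6.png",f[:,:,::-1])
E
```

```text
hit False
0.02595422392196398 15.2 [-0.17891912  0.06665617  0.06407284]
0.05 False [ 0.5  -0.4   0.35] [0.049 0.14 ]
0.2 False [-0.46 -0.55  0.74] [0.197 0.14 ]
0.35 False [-0.29 -0.24  0.18] [0.346 0.14 ]
0.5 False [ 0.83 -0.1   0.51] [0.496 0.14 ]
0.65 False [ 0.09 -0.11 -0.23] [0.646 0.14 ]
0.8 False [ 0.52 -0.24  1.06] [0.796 0.14 ]
0.95 False [ 0.8  -0.72 -0.36] [0.945 0.14 ]
1.1 False [0.55 0.68 0.43] [1.095 0.14 ]
18.275
```

View pics/w6.png

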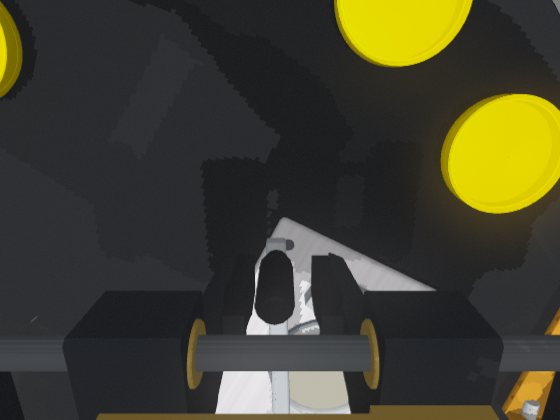

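The knob follows: it stands between the fingers at (275,287), touching the trailing one, about 5 mm behind the TCP. Now I'll go up the ramp in small steps with the fingers rising along it, watching the tangential and vertical forces.

```bash
cat >> h.py <<'E'
def ft(s,f0): # tangential (closing dir, opposing push = negative) and vertical
    a=phi(s["tool_pos"])[0]; w=TH+np.pi/2-a; f=np.array(s["wrist_force"])-f0
    return np.round([f[0]*np.cos(w)+f[1]*np.sin(w),f[2]],1)
def prof(bar): return .050+.0100*np.clip((bar-1.20)/(1.51-1.20),0,1)
E
python3 - <<'E'
from h import *
f0=np.array([-.18,.07,.06])
for a in np.arange(1.16,1.605,.03):
    p,o=pose(a,prof(a-.036)); h=bot.servo_line(p,rate=.03,rot=o,until_force=9)
    s=bot.get_obs(); F=ft(s,f0); print(round(a,3),h,F,np.round(s["tool_pos"][2],4))
    if h or abs(F[0])>10.5: break
print(s["clock"])
E
```

```text
1.16 False [-1.1  0.1] 0.05
1.19 False [0.2 0.3] 0.05
1.22 False [0.6 0.8] 0.05
1.25 False [-0.3 -0.3] 0.0504
1.28 False [ 0.3 -0. ] 0.0514
1.31 False [-0.5  0.6] 0.0523
1.34 False [-1.3 -0.2] 0.0533
1.37 False [-2.   0.8] 0.0544
1.4 False [-0.4  0.4] 0.0554
1.43 False [-2.4  1.1] 0.0563
1.46 False [-1.5  0.6] 0.0573
1.49 False [-2.   0.9] 0.0583
1.52 False [-2.8  2.3] 0.0592
1.55 False [0.5 0.9] 0.06
1.58 False [-0.  -0.3] 0.06
22.8417
```

The ramp is climbed and the force has fallen to zero, so the bar is on the crest. I'll step gently over the edge.

```bash
python3 - <<'E'
from h import *
f0=np.array([-.18,.07,.06])
for a in np.arange(1.60,1.671,.01):
    p,o=pose(a,.060); h=bot.servo_line(p,rate=.02,rot=o,until_force=6)
    s=bot.get_obs(); F=ft(s,f0); print(round(a,3),h,F)
    if h or abs(F[0])>7: break
set_gripper(.040); bot.sleep(.3)
b,_=pose(phi(s["tool_pos"])[0],.14); bot.servo_line(b,rate=.15)
# look back from beyond the knob: 
p,o=pose(1.6,.14,r=.05); bot.servo_line(p,rate=.15,rot=o)
c=viewer.camera_info("wrist");f=viewer.grab_frame("wrist");np.savez("w7.npz",f=f,**c)
for a in (1.57,1.6,1.63,1.66): print(a,proj("wrist",np.array([*pose(a,0)[0][:2],.080]),c))
print(bot.get_obs()["clock"])
cv2.imwrite("pics/w7.png",cv2.resize(f[0:210,140:420,::-1],(800,600),interpolation=cv2.INTER_CUBIC))
E
```

```text
1.6 False [-1.  -0.9]
1.61 False [ 0.8 -1.2]
1.62 False [ 0.3 -0.2]
1.63 False [ 1.  -0.3]
1.64 False [0.2 0.1]
1.65 False [-0.1 -0.9]
1.66 False [-0.1 -0.4]
1.67 False [-0.2  0.1]
1.57 [275.79797511  69.55108132]
1.6 [283.56230614  69.42220176]
1.63 [291.32696812  69.54217245]
1.66 [299.08018581  69.91075455]
27.075
```

View pics/w7.png

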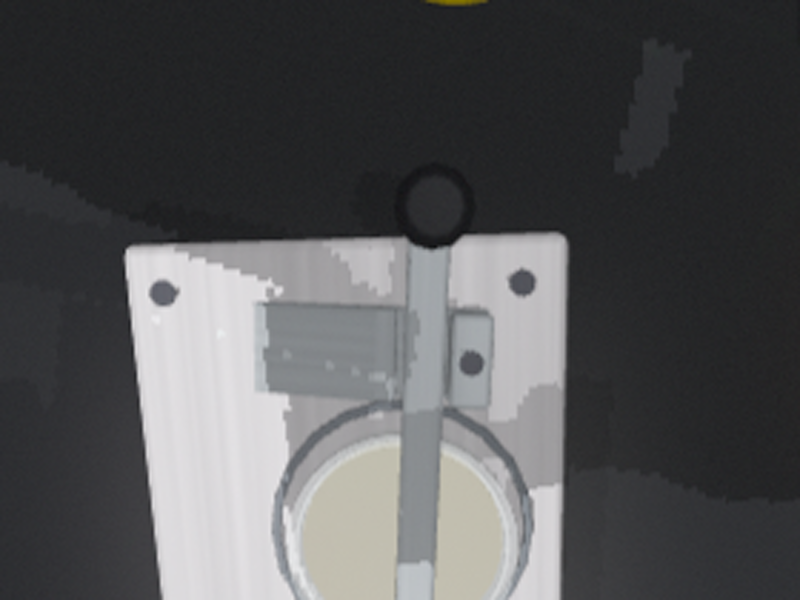

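The bar lies across the dish between the crest and the end wall (gaps at x≈402–410 and 445–452), and the knob is at (435,205), i.e. about 1.633 rad. To confirm it has dropped, I'll gently touch the knob top with the shut fingers: about 80 mm means down, about 88 mm means still up.

```bash
python3 - <<'E'
from h import *
set_gripper(.0)
p,o=pose(1.633,.105); bot.servo_line(p,rate=.15,rot=o)
p[2]=.076; h=bot.servo_line(p,rate=.015,until_force=2.5); s=bot.get_obs(); print(h,s["tool_pos"],np.round(s["wrist_force"],2),s["clock"])
p[2]=.14; bot.servo_line(p,rate=.15)
f=viewer.grab_frame("top");cv2.imwrite("pics/t2.png",cv2.resize(f[60:270,150:430,::-1],(800,600),interpolation=cv2.INTER_CUBIC))
E
```

```text
True [ 0.64078034 -0.02104983  0.07897306] [0.52 0.75 4.29] 30.1083
```

Contact came at z ≈ 79 mm, so the bar is fully down. I'll back well away, take a last look and compare the bystanders with the first picture.

```bash
python3 - <<'E'
from h import *
p,o=pose(1.6,.2,r=.05); bot.servo_line(p,rate=.2,rot=o)
bot.move_ptp([.35,-.1,.28],down(TH)); f=viewer.grab_frame("scene")
a=cv2.imread("pics/scene0.png"); d=np.abs(a.astype(int)-f[:,:,::-1]).max(2)
for n,(x0,y0,x1,y1) in dict(timer=(308,250,352,278),forceps=(275,272,312,320),beaker=(362,260,400,310)).items(): print(n,(d[y0:y1,x0:x1]>40).mean())
print(bot.get_obs()["clock"])
cv2.imwrite("pics/s2.png",cv2.resize(f[150:300,200:400,::-1],(800,600),interpolation=cv2.INTER_CUBIC))
E
```

```text
timer 0.0
forceps 0.0
beaker 0.0
32.5583
```

View pics/s2.png

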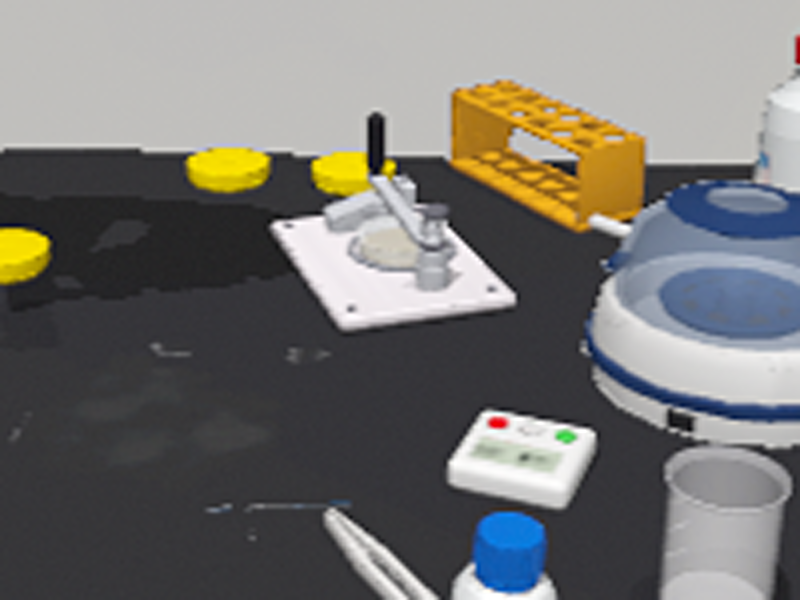

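The dish is flat in the ring at (400,248) with the bar across it and the knob at (376,145). The timer, forceps and beaker have not moved.

```bash
python3 -c "
from workcell import bot
print(bot.hand_in())"
```

```text
the job is handed in; nothing more can be done
None
```

The job is handed in at about 33 s: the dish sits right way up in the ring, the bar is fully down in the notch at about 1.63 rad (checked by touching the knob top), and the timer, forceps and beaker were not disturbed.

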